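Set up the adjustable mould box round a wooden master

TASK

Get the rectangular, stepped wooden master out of the compartment box - slide the clear lid over it back past its neighbour to reach it - and stand it upright in the channel of the mould frame with its long side across the channel. Slide the two dams up to it by their grips so that about 10 mm is left free for the rubber on all four sides of the block (never under 5 mm or over 15 mm). Leave the other masters in their compartments and the bottles standing; the lid may stay open.

Things in the scene. Friction and masses are not known exactly. Their poses are not given: they have to be found in the camera images.
- storage_box: plywood compartment box, fixed, 160 mm deep (x), 246 mm wide (y); origin under its centre, x away from the robot at yaw 0, z up. Floor 5 mm thick, walls to z = 50, lid tracks to z = 67. Dividers (4 mm, tops z = 48) at y = -60, 0, 60 make four bays 150 mm (x) by 56 mm (y), centred at y = 90, 30, -30, -90, a master in each. Clear lids: lid_left over the two +y bays, lid_right over the two -y bays
- lid_left (a joint): travel of the clear lid over the +y half (upper track), m: 0 = closed, grows as it slides towards -y over its neighbour, 0.118 = fully open, its two bays clear. Stays where left; slides with about 1 N
- lid_left_grip (a point): middle of the upright black grip of lid_left, in front (-x) of the box: 22 mm (x) by 14 mm (y), upright faces down to z = 64, top at z = 86, centre given at z = 75; box frame (-102, +100 - travel) mm. Moves with the lid along the box's y
- lid_right (a joint): travel of the clear lid over the -y half (lower track), m: 0 = closed, grows as it slides towards +y under its neighbour, 0.118 = fully open. Stays where left; slides with about 1 N
- lid_right_grip (a point): middle of the upright black grip of lid_right, same size and height as the other; box frame (-102, -100 + travel) mm
- block_master: one of four masters of the same plain wood; the one wanted: rectangular with a step on top. 64 mm (own x) by 44 mm (own y), upright sides to 34 mm, then a 50 x 30 step to 42 mm height, 0.09 kg; origin under its centre; same after a half turn. Starts upright in any bay, long side along the box's x (within 3 deg), about 6 mm to the dividers (no finger room), its ends free
- block_mid (a point): point on the block's vertical axis, 21 mm above its underside
- drum_master: one of four masters of the same plain wood; round, diameter 46 mm, 38 mm high with a bevelled top; origin under its centre; stays in its bay
- hex_master: one of four masters of the same plain wood; six-sided prism, 44 mm across flats, 40 mm high; origin under its centre; stays in its bay
- dome_master: one of four masters of the same plain wood; low disc of diameter 48 mm with a dome, 38 mm high; origin under its centre; stays in its bay
- mould_frame: adjustable mould frame, fixed: white base board 150 mm (x) by 280 mm (y), top at z = 6, with a straight channel along its y between two fixed grey walls, inner faces at x = -42 and +42 mm, tops at z = 58; end walls at y = -127 and +127. Origin under its centre, z up, x away from the robot at yaw 0. The block stands on the base board, its 64 mm across the channel
- dam_left (a joint): travel of the dam at the +y end of the channel, m: 0 = outermost, grows as it slides inward (towards -y); its inner face is at y = +110 mm - travel in the frame. Range 0 to 0.107; stays where left; slides with about 2 N
- dam_left_grip (a point): middle of the grip on top of dam_left: a grey bar 46 mm (x) by 12 mm (y), upright faces from z = 63 to z = 84 mm, given at z = 74, 5 mm outward of the dam's inner face. The dam is a plate 10 mm thick that fills the channel, on a grey cross shoe (118 x 16 mm, top at z = 63) riding on the walls
- dam_left_face (a point): centre line of the dam's inner face (towards the block), at z = 27 mm
- dam_right (a joint): travel of the dam at the -y end, m: 0 = outermost, grows inward (towards +y); inner face at y = -110 mm + travel. Otherwise as dam_left
- dam_right_grip (a point): middle of the grip on top of dam_right, as for dam_left
- dam_right_face (a point): centre line of the inner face of dam_right, at z = 27 mm
- glass_bottle_4: clear glass bottle standing loose behind the gap between box and frame, 57 mm diameter, 104 mm high, origin under its centre
- glass_bottle_6: clear glass bottle, same size, standing loose near the front edge of the table
- resin_bottle_0: tall black squeeze bottle standing loose at the back, 73 mm diameter, 222 mm high, origin under its centre

How it is judged (in metres and radians):
At the end, for the whole second after the job is handed in: The stepped block stands upright on the base board in the mould frame's channel, square to it within 0.12 rad with its long side across, within 5 mm of the channel's centre line, and each dam's inner face is 5 to 15 mm from the block's side (10 mm wanted); block and dams at rest (x of block_master in the frame of mould_frame between -0.005 and 0.005 m and z of block_master in the frame of mould_frame between 0.003 and 0.009 m and angle between block_master's own z axis and vertical below 0.08 rad and angle between the x axis of block_master and the x axis of mould_frame, either way round below 0.12 rad and horizontal distance between dam_left_face and block_mid between 0.027 and 0.037 m and horizontal distance between dam_right_face and block_mid between 0.027 and 0.037 m and linear speed of block_master below 0.01 m/s and velocity of joint dam_left between -0.005 and 0.005 m/s and velocity of joint dam_right between -0.005 and 0.005 m/s); the robot touches nothing.
It fails at once if another master is moved by more than 40 mm or tipped (distance of any of drum_master, hex_master, dome_master from where it was at the start of the episode above 0.04 m or angle between any of drum_master, hex_master, dome_master's own z axis and vertical above 0.35 rad).
It fails at once if a bottle is moved by more than 40 mm or tipped (distance of any of glass_bottle_4, glass_bottle_6, resin_bottle_0 from where it was at the start of the episode above 0.04 m or angle between any of glass_bottle_4, glass_bottle_6, resin_bottle_0's own z axis and vertical above 0.35 rad).
It also fails if it takes over 72 s, if anything falls off the work surface, if the arm or the gripper's body presses on something with over 40 N, if the wrist force passes 120 N, or if a joint passes its speed limit or range.

ROBOT

A 6-joint arm with a two-finger parallel gripper is mounted at the origin on a cart in front of the work surface, level with it; the furniture and walls round the work are solid. World frame = base frame: x ahead of the robot, y to its left, z up, the work surface at z = 0. Lengths are in m, angles in degrees, forces in N, time in s.
With the tool pointing down it reaches from about 0.4 to 0.825 m from the base axis. Payload 7 kg.
Tool frame: the origin (TCP) lies between the finger pads; the fingertips stand 19 mm ahead of it and the grasp point (between the pads) is the TCP; z points along the fingers, y is the line along which they close (so a half turn about z gives the same grasp; the last joint's range is limited). The gripper opens to 88 mm and grips with 3 to 60 N. Pads are 19 mm wide; open, the fingers measure 130 mm over their backs; the gripper's body (78 mm by 193 mm) begins 47 mm behind the grasp point.
Start: joints at [84.345, 20.546, 0.682, 0, -70.136, -16.507], TCP at [0.255, 0.625, 0.246] pointing down, gripper open.
Joint ranges: [-176.03, 176.03], [-82.01, 121.73], [-58.28, 71.71], [-173.87, 95.51], [-174.79, -0.11], [-173.66, 173.66]. Speed limits (degrees/s): [136.94, 136.94, 172.46, 180, 180, 180].

INTERFACE

Orientations are given as [roll, pitch, yaw] about the fixed x, y, z axes, in that order (R = Rz(yaw) Ry(pitch) Rx(roll)).
In Python, from plant import get_obs, snapshot, close_job, spot_in, spot_point gives the robot as it stands.
- The arm moves only by the tool play_rows, never from a script. Its argument "plan" is a list of rows, each a list of 6 numbers: the shift along the tool's x, y, z in cm, then the turn, a rotation vector about the tool's x, y, z in degrees. A call has 1 to 20 rows; each row shifts and turns the commanded pose from where the row before left it, along the tool's axes as they then stand; what a row does not reach is not made up. A row lasts 1/12 s, in which the tool goes at most 41.7 mm and 7.16 degrees, less where a joint would pass 70% of its speed; a pose out of reach is approached as far as the arm can. A call is refused whole if a number of a shift passes 4.17 or a number of a turn 7.16, either way. A call with a gripper value outside its range is refused whole. "grip" is the finger opening in cm, from 0 to 8.76, set as the call begins (left out, the last holds). The fingers move at their own pace and stop on an object; the grip force is fixed at half the most. Time passes only in rows, so rows that do not move let the fingers close. It gives the time, the measured TCP pose, the force, the opening and the grip force at its end, in the units of the state.
- get_obs(): the state, without advancing time (a new reading comes with each control period).
- snapshot(name): name is "scene" or "top" or "wrist"; returns a dict with "frame" (384x512x3 uint8, red, green, blue), "fx", "fy", "cx", "cy" (pixels), "k1" (the pictures are not rectified: a ray, as slopes to the right and down, at radius r is drawn at 1 + k1 r^2 times it, then the intrinsics apply), "position" and "attitude" of the camera in the world. Camera axes: x right, y down, z forward; pixel columns grow to the right and rows downward; lengths in m; the calibration is good to about 2 mm. A picture is of the moment at which its call begins. There is no depth.
- close_job(): hands the job in; it is judged then, once.
Trained networks look in the newest picture that a camera, given by its name, has taken for a name from the list of things; names that differ only in an ending like _2 or _b are one class to them, and where a whole thing is asked for, a point or a joint stands for the part that bears it (a point fixed in the world has none). Each returns a list of dicts, best first, with "score" (0 to 1); they miss things now and then, are a little off and sometimes report something else, mostly with a low value. They report only what shows in the picture. A call takes as long as a camera call.
- spot_in(camera, thing): "position" ([x, y, z] in m, in world coordinates, good to about 4 mm: the middle of the surface that is visible of it).
- spot_point(camera, thing): "position" ([x, y, z] in m, in world coordinates, good to about 4 mm: a listed point, or the origin of a listed thing).
The state is a dict: "clock": time; "joint_pos": joint angles; "qvel": joint speeds; "tau": joint torques, N m; "tool_pos": TCP position; "orientation": TCP orientation; "force": force on the tool from outside, world axes, zero at the start; "moment": the same for the moment, N m; "opening": finger opening in m; "gripper_force": force on a finger pad.
Only numpy, scipy, OpenCV 4.12 (cv2) and the standard library are available. Lean on these libraries where they do the work, as an engineer would, in place of code of your own. Each camera call takes 0.05 s, during which the arm holds its last target. There are 200 camera calls.

## Working session

There is one attempt and no reset: what is moved stays moved. The work goes in short steps, Python scripts to look and compute and a tool call to move; the robot and the scene stay as the last step left them, time stands still between calls to the robot, and variables do not carry over. Pictures are saved under pics/ and viewed, at most 10 in all, crops included, and the job is handed in when it is done.

Besides the shell and the picture viewer there is one more tool, called after "Request:" as a command line: name --pt "numbers of a row" for each row, then --argument value for the rest. play_rows: Moves the arm, as the interface text tells. Its arguments: {"type":"object","properties":{"plan":{"type":"array","items":{"type":"array","items":{"type":"number"}}},"grip":{"type":"number"}},"required":["plan"]}

```bash
mkdir -p pics; ls; cat > h.py <<'E'
import numpy as np,cv2
from plant import *
from scipy.spatial.transform import Rotation as R
def save(c,n):
    s=snapshot(c); cv2.imwrite(f'pics/{n}.png',s['frame'][:,:,::-1]); return s
E
python3 - <<'E'
from h import *
o=get_obs(); print({k:np.round(o[k],3) for k in ('clock','tool_pos','orientation','opening')})
a=save('scene','s0');b=save('top','t0')
print({k:v for k,v in b.items() if k!='frame'})
cv2.imwrite('pics/both.png',cv2.resize(np.vstack([a['frame'],b['frame']])[:,:,::-1],(400,600)))
for c in ('top','scene'):
  for n in ['storage_box','mould_frame','lid_left_grip','lid_right_grip','block_master','drum_master','hex_master','dome_master','dam_left_grip','dam_right_grip','glass_bottle_4','glass_bottle_6','resin_bottle_0']:
    print(c,n,[(np.round(d['position'],3).tolist(),round(d['score'],2)) for d in spot_point(c,n)[:2]])
E
```

```text
pics
{'clock': np.float64(0.0), 'tool_pos': array([0.254, 0.625, 0.245]), 'orientation': array([ 1.79908e+02, -9.00000e-03, -2.21670e+01]), 'opening': np.float64(0.088)}
{'fx': 355.9673161226078, 'fy': 355.9673161226078, 'cx': 256.2041044219186, 'cy': 193.71827555476685, 'k1': -0.08294712704557376, 'position': array([ 0.43413321, -0.00362906,  1.04965387]), 'attitude': array([-170.45158455,    0.18703818,  -90.14235442])}
top storage_box [([0.557, 0.233, 0.003], 0.65), ([0.584, -0.226, -0.002], 0.58)]
top mould_frame [([0.582, -0.223, -0.002], 0.75)]
top lid_left_grip [([0.474, 0.345, 0.076], 0.86)]
top lid_right_grip [([0.447, 0.159, 0.075], 0.6)]
top block_master [([0.542, 0.151, 0.005], 0.58)]
top drum_master [([0.542, 0.149, 0.002], 0.35)]
top hex_master []
top dome_master []
top dam_left_grip [([0.605, -0.118, 0.074], 0.71)]
top dam_right_grip [([0.563, -0.318, 0.074], 0.84)]
top glass_bottle_4 [([0.375, 0.043, -0.001], 0.79), ([0.666, 0.03, -0.003], 0.62)]
top glass_bottle_6 [([0.375, 0.043, -0.001], 0.79), ([0.666, 0.03, -0.003], 0.62)]
top resin_bottle_0 [([0.76, 0.031, -0.003], 0.66), ([0.47, 0.342, 0.075], 0.66)]
scene storage_box [([0.562, 0.24, -0.0], 0.92)]
scene mould_frame [([0.584, -0.224, 0.003], 0.71)]
scene lid_left_grip [([0.474, 0.344, 0.078], 0.92)]
scene lid_right_grip [([0.45, 0.165, 0.078], 0.94)]
scene block_master []
scene drum_master [([0.603, -0.115, 0.072], 0.52), ([0.56, -0.317, 0.072], 0.26)]
scene hex_master []
scene dome_master []
scene dam_left_grip [([0.606, -0.115, 0.07], 0.8)]
scene dam_right_grip [([0.561, -0.315, 0.073], 0.56)]
scene glass_bottle_4 [([0.375, 0.044, 0.001], 0.94), ([0.663, 0.03, -0.002], 0.59)]
scene glass_bottle_6 [([0.375, 0.044, 0.001], 0.94), ([0.663, 0.03, -0.002], 0.59)]
scene resin_bottle_0 [([0.758, 0.032, 0.001], 0.57)]
```

View pics/t0.png

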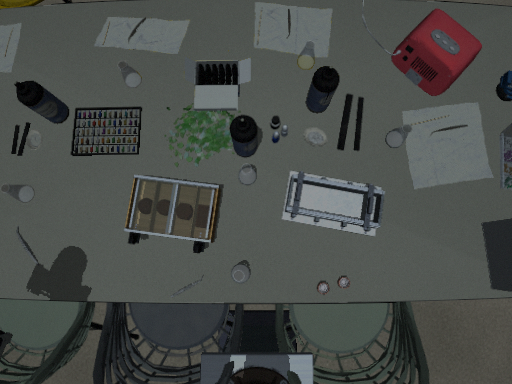

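View pics/s0.png

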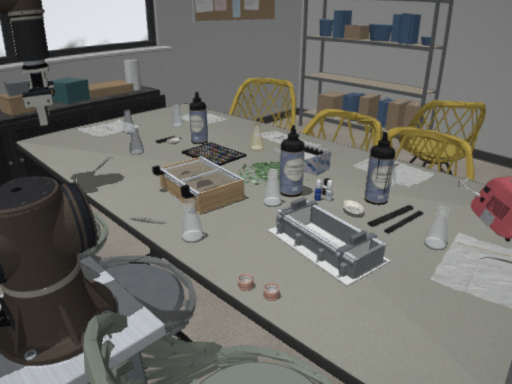

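The top view shows the box at about (172,208) with four masters through the lids, and the frame at (334,203). I'll enlarge the box to tell the masters apart.

```bash
python3 - <<'E'
from h import *
a=cv2.imread('pics/t0.png')[165:255,115:230]; b=cv2.imread('pics/s0.png')[145:215,145:255]
f=lambda i:cv2.resize(cv2.convertScaleAbs(i,alpha=1.7,beta=10),(480,300) if 0 else None,fx=5,fy=5,interpolation=cv2.INTER_CUBIC)
A=f(a);B=f(b);B=cv2.resize(B,(A.shape[1],A.shape[0]));cv2.imwrite('pics/c0.png',cv2.resize(np.vstack([A,B]),(400,600)) if 0 else A)
cv2.imwrite('pics/c1.png',f(b))
E
```

```text
(no output)
```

View pics/c0.png

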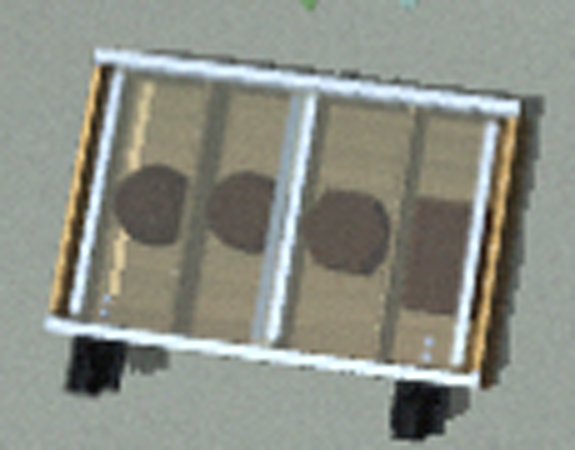

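The block is in the rightmost bay (box y = -90), under lid_right. The 64 mm grasp plus the fingers won't fit the 84 mm channel, so I'll set the block down on the table and regrasp it on its 44 mm sides. First I'll open lid_right.

```bash
cat >> h.py <<'E'
def to(x,y,z,yaw):
    o=get_obs(); r,p,w=o['orientation']; Rt=R.from_euler('xyz',[r,p,w],degrees=True)
    d=Rt.inv().apply(np.array([x,y,z])-o['tool_pos'])*100
    rv=(Rt.inv()*R.from_euler('xyz',[180,0,yaw],degrees=True)).as_rotvec(degrees=True)
    n=int(max(np.ceil(np.linalg.norm(d)/4.1),np.ceil(np.linalg.norm(rv)/7.1)))
    # final turn first or last matters: shift given in the present tool axes
    print('now',np.round(o['tool_pos'],4),np.round(o['orientation'],2),'t',round(float(o['clock']),2),'shift cm',np.round(d,2),'turn',np.round(rv,2),'n>=',n)
E
python3 - <<'E'
from h import *
to(0.4485,0.162,0.17,-8.2)
E
```

```text
now [0.2546 0.6251 0.2455] [180.     0.   -22.16] t 1.4 shift cm [35.43 35.57  7.56] turn [  0.     0.   -13.96] n>= 13
```

Request:
play_rows --pt "2.53 2.54 0.54 0 0 0" --pt "2.53 2.54 0.54 0 0 0" --pt "2.53 2.54 0.54 0 0 0" --pt "2.53 2.54 0.54 0 0 0" --pt "2.53 2.54 0.54 0 0 0" --pt "2.53 2.54 0.54 0 0 0" --pt "2.53 2.54 0.54 0 0 0" --pt "2.53 2.54 0.54 0 0 0" --pt "2.53 2.54 0.54 0 0 0" --pt "2.53 2.54 0.54 0 0 0" --pt "2.53 2.54 0.54 0 0 0" --pt "2.53 2.54 0.54 0 0 0" --pt "2.53 2.54 0.54 0 0 0" --pt "2.53 2.54 0.54 0 0 0" --pt "0 0 0 0 0 -7" --pt "0 0 0 0 0 -7" --pt "0 0 0 0 0 0" --pt "0 0 0 0 0 0" --grip 4.5

```text
clock: 2.9
tool_pos: [0.4486, 0.1621, 0.1701]
orientation: [-180.0, -0.0, -8.4]
force: [-0.3, -0.0, -0.2]
opening: 0.0449
gripper_force: 0.0
```

```bash
python3 - <<'E'
from h import *
save('wrist','w0')
for n in ['lid_left_grip','lid_right_grip','block_master','storage_box']:
    print(n,[(np.round(d['position'],3).tolist(),round(d['score'],2)) for d in spot_point('wrist',n)[:2]])
to(0.4485,0.162,0.075,-8.2)
E
```

```text
lid_left_grip [([0.473, 0.341, 0.073], 0.79)]
lid_right_grip [([0.448, 0.158, 0.074], 0.56)]
block_master []
storage_box [([0.555, 0.236, -0.0], 0.85)]
now [0.4484 0.1626 0.17  ] [-1.7999e+02 -1.0000e-02 -8.2100e+00] t 3.15 shift cm [0.02 0.06 9.5 ] turn [-0.01 -0.01 -0.01] n>= 3
```

Request:
play_rows --pt "0 0.2 2.5 0 0 0" --pt "0 0 3 0 0 0" --pt "0 0 2.5 0 0 0" --pt "0 0 1.5 0 0 0" --pt "0 0 0 0 0 0"

```text
clock: 3.57
tool_pos: [0.4464, 0.1591, 0.0721]
orientation: [179.8, 0.2, -8.2]
force: [-0.3, -0.7, -0.1]
opening: 0.0449
gripper_force: 0.0
```

Request:
play_rows --pt "0 0 0 0 0 0" --pt "0 0 0 0 0 0" --pt "0 0 0 0 0 0" --pt "0 0 0 0 0 0" --grip 1.0

```text
clock: 3.9
tool_pos: [0.4489, 0.1608, 0.0762]
orientation: [-179.9, -0.1, -8.2]
force: [0.0, 0.1, 0.1]
opening: 0.0241
gripper_force: 0.0
```

Request:
play_rows --pt "0 -0.8 0 0 0 0" --pt "0 -0.8 0 0 0 0" --pt "0 -0.8 0 0 0 0" --pt "0 -0.8 0 0 0 0" --pt "0 -0.8 0 0 0 0" --pt "0 -0.8 0 0 0 0" --pt "0 -0.8 0 0 0 0" --pt "0 -0.8 0 0 0 0" --pt "0 -0.8 0 0 0 0" --pt "0 -0.8 0 0 0 0" --pt "0 -0.8 0 0 0 0" --pt "0 -0.8 0 0 0 0" --pt "0 -0.8 0 0 0 0" --pt "0 0 0 0 0 0"

```text
clock: 5.07
tool_pos: [0.4623, 0.2654, 0.0756]
orientation: [-180.0, 0.0, -8.1]
force: [-10.1, 2.4, 10.4]
opening: 0.0138
gripper_force: 30.0
```

Request:
play_rows --pt "0 -0.4 0 0 0 0" --pt "0 -0.4 0 0 0 0" --pt "0 0 0 0 0 0"

```text
clock: 5.32
tool_pos: [0.4625, 0.2688, 0.0755]
orientation: [179.6, 0.1, -8.1]
force: [-7.4, -12.0, 19.0]
opening: 0.0142
gripper_force: 30.0
```

```bash
python3 - <<'E'
from h import *
o=get_obs();print(o['tool_pos'],o['force'],o['opening'])
s=save('wrist','w1')
t=save('top','t1');cv2.imwrite('pics/t1c.png',cv2.resize(cv2.convertScaleAbs(t['frame'][150:290,90:260,::-1],alpha=1.5),None,fx=4,fy=4,interpolation=cv2.INTER_CUBIC))
for c in('wrist','top'):
 for n in ['lid_left_grip','lid_right_grip','block_master','storage_box']:
    print(n,[(np.round(d['position'],3).tolist(),round(d['score'],2)) for d in spot_point(c,n)[:2]])
E
```

```text
[0.46250038 0.2688367  0.07547309] [ -7.35661142 -12.02695583  18.98880252] 0.014151088692413103
lid_left_grip []
lid_right_grip []
block_master [([0.541, 0.149, 0.007], 0.88)]
storage_box [([0.555, 0.24, -0.0], 0.61)]
lid_left_grip []
lid_right_grip []
block_master [([0.544, 0.152, 0.001], 0.81), ([0.375, 0.043, -0.002], 0.44)]
storage_box [([0.56, 0.233, -0.002], 0.86)]
```

View pics/t1c.png

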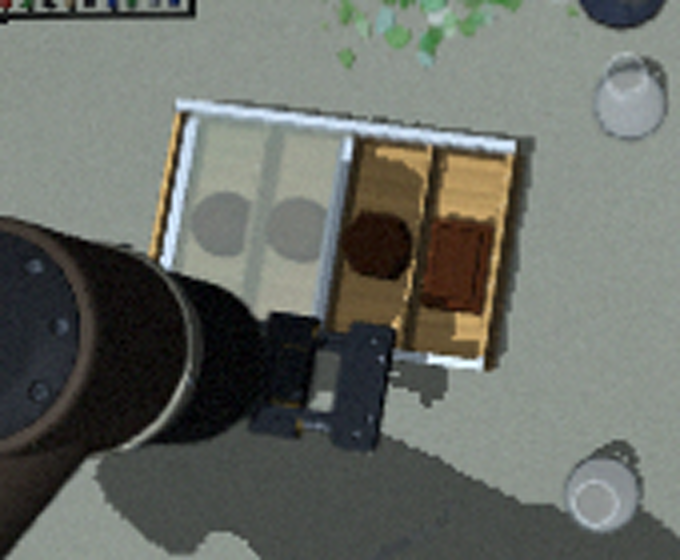

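The lid is fully open, and the stepped block is in the right bay at about (455,265) in the crop. Next I'll release the lid and go over the block.

Request:
play_rows --pt "0 0 0 0 0 0" --pt "0 0 0 0 0 0" --pt "0 0 0 0 0 0" --pt "0 0 -2 0 0 0" --pt "0 0 -4 0 0 0" --pt "0 0 -4 0 0 0" --pt "0 0 0 0 0 0" --grip 4.0

```text
clock: 6.4
tool_pos: [0.4677, 0.2746, 0.1829]
orientation: [-179.5, -0.5, -8.1]
force: [1.3, 1.4, 1.7]
opening: 0.0397
gripper_force: 0.0
```

```bash
python3 - <<'E'
from h import *
to(0.5425,0.149,0.175,-98.1)
E
```

```text
now [0.4677 0.2746 0.1829] [-179.48   -0.48   -8.05] t 6.4 shift cm [ 9.16 11.39  0.76] turn [-7.900e-01  3.000e-02  9.005e+01] n>= 13
```

Request:
play_rows --pt "2.3 2.8 0 0 0 0" --pt "2.3 2.8 0 0 0 0" --pt "2.3 2.8 0 0 0 0" --pt "2.3 2.8 0 0 0 0" --pt "0 0 0 0 0 7" --pt "0 0 0 0 0 7" --pt "0 0 0 0 0 7" --pt "0 0 0 0 0 7" --pt "0 0 0 0 0 7" --pt "0 0 0 0 0 7" --pt "0 0 0 0 0 7" --pt "0 0 0 0 0 7" --pt "0 0 0 0 0 7" --pt "0 0 0 0 0 7" --pt "0 0 0 0 0 7" --pt "0 0 0 0 0 7" --pt "0 0 0 0 0 6" --pt "0 0 0 0 0 0" --pt "0 0 0 0 0 0" --grip 8.3

```text
clock: 7.98
tool_pos: [0.5396, 0.1477, 0.175]
orientation: [-180.0, 0.0, -98.0]
force: [0.2, -0.5, -0.1]
opening: 0.0827
gripper_force: 0.0
```

```bash
python3 - <<'E'
from h import *
s=save('wrist','w2')
for n in ['block_master','block_mid','storage_box']:
    print(n,[(np.round(d['position'],3).tolist(),round(d['score'],2)) for d in spot_point('wrist',n)[:2]])
print(s['position'],s['attitude'])
to(0.5425,0.149,0.031,-98.1)
E
```

```text
block_master [([0.538, 0.149, 0.004], 0.86)]
block_mid [([0.542, 0.152, 0.025], 0.93)]
storage_box [([0.562, 0.234, 0.001], 0.57)]
[0.53184002 0.08178798 0.31503951] [ 1.65628837e+02 -3.87051043e-02  1.72047962e+02]
now [0.5394 0.1473 0.175 ] [-1.7999e+02  1.0000e-02 -9.8040e+01] t 8.18 shift cm [-0.21 -0.28 14.4 ] turn [-0.01  0.01  0.06] n>= 4
```

View pics/w2.png

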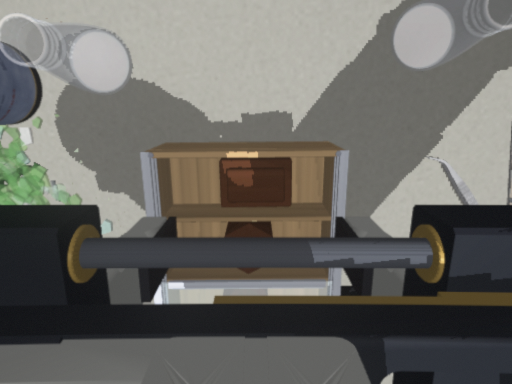

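The wrist view shows the stepped block square in its bay at about (256,185), with its ends free. I'll lower straight down.

Request:
play_rows --pt "-0.15 -0.2 2 0 0 0" --pt "0 0 3 0 0 0" --pt "0 0 2.5 0 0 0" --pt "0 0 2 0 0 0" --pt "0 0 1.5 0 0 0" --pt "0 0 1.2 0 0 0" --pt "0 0 1.2 0 0 0" --pt "0 0 1 0 0 0" --pt "0 0 0 0 0 0" --pt "0 0 0 0 0 0" --grip 7.9

```text
clock: 9.02
tool_pos: [0.5414, 0.1482, 0.0307]
orientation: [180.0, -0.0, -98.1]
force: [0.1, -0.4, 0.4]
opening: 0.0791
gripper_force: 0.0
```

Request:
play_rows --pt "0 0 0 0 0 0" --pt "0 0 0 0 0 0" --pt "0 0 0 0 0 0" --pt "0 0 0 0 0 0" --pt "0 0 0 0 0 0" --pt "0 0 0 0 0 0" --grip 6.0

```text
clock: 9.52
tool_pos: [0.5419, 0.1486, 0.0317]
orientation: [-179.9, 0.0, -98.1]
force: [-1.6, 0.7, 6.7]
opening: 0.0638
gripper_force: 30.0
```

Request:
play_rows --pt "0 0 -1.5 0 0 0" --pt "0 0 -3 0 0 0" --pt "0 0 -3.5 0 0 0" --pt "0 0 -3.5 0 0 0" --pt "0 0 -2.5 0 0 0" --pt "3.5 0.8 0 0 0 0" --pt "3.5 0.8 0 0 0 0" --pt "3.5 0.8 0 0 0 0" --pt "3.5 0.8 0 0 0 0" --pt "3.5 0.8 0 0 0 0" --pt "3.5 0.8 0 0 0 0" --pt "3.5 0.8 0 0 0 0" --pt "3.5 0.8 0 0 0 0" --pt "0 0 0 0 0 4.2" --pt "0 0 0 0 0 0" --pt "0 0 0 0 0 0"

```text
clock: 10.85
tool_pos: [0.4384, -0.12, 0.1711]
orientation: [-180.0, 0.0, -102.3]
force: [-0.1, -0.4, -1.1]
opening: 0.0638
gripper_force: 30.0
```

```bash
python3 - <<'E'
from h import *
s=save('wrist','w3'); save('top','t2');save('scene','s2')
for c in('top','scene','wrist'):
 for n in ['mould_frame','dam_left_grip','dam_right_grip','dam_left_face','dam_right_face']:
    print(c,n,[(np.round(d['position'],3).tolist(),round(d['score'],2)) for d in spot_point(c,n)[:1]])
o=get_obs();print(o['opening'])
to(0.44,-0.12,0.028,-102.3)
E
```

```text
top mould_frame [([0.584, -0.227, -0.004], 0.69)]
top dam_left_grip [([0.603, -0.12, 0.074], 0.6)]
top dam_right_grip [([0.566, -0.318, 0.075], 0.7)]
top dam_left_face [([0.601, -0.127, 0.028], 0.59)]
top dam_right_face [([0.566, -0.314, 0.021], 0.61)]
scene mould_frame [([0.583, -0.224, 0.002], 0.82)]
scene dam_left_grip [([0.603, -0.118, 0.07], 0.67)]
scene dam_right_grip [([0.56, -0.316, 0.075], 0.93)]
scene dam_left_face [([0.599, -0.124, 0.024], 0.94)]
scene dam_right_face [([0.566, -0.312, 0.027], 0.75)]
wrist mould_frame [([0.579, -0.223, -0.0], 0.82)]
wrist dam_left_grip []
wrist dam_right_grip []
wrist dam_left_face []
wrist dam_right_face []
0.06354868614800831
now [ 0.4384 -0.1198  0.171 ] [ 180.     -0.   -102.36] t 11.75 shift cm [-1.00e-02 -1.60e-01  1.43e+01] turn [ 0.   -0.   -0.06] n>= 4
```

View pics/w3.png

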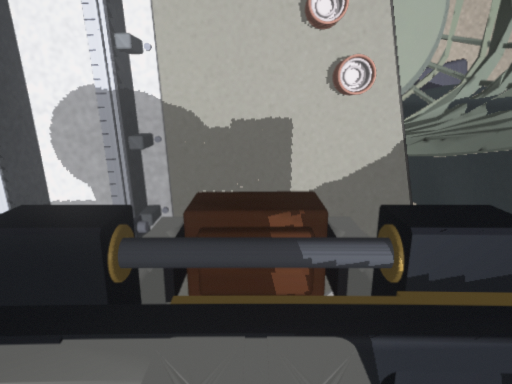

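The block is held level at about (256,240), with open table under it. I'll set it down and regrasp it on the short sides.

Request:
play_rows --pt "0 0 3 0 0 0" --pt "0 0 3.5 0 0 0" --pt "0 0 3 0 0 0" --pt "0 0 2 0 0 0" --pt "0 0 1.2 0 0 0" --pt "0 0 1.0 0 0 0" --pt "0 0 0.7 0 0 0" --pt "0 0 0 0 0 0" --pt "0 0 0 0 0 0"

```text
clock: 12.5
tool_pos: [0.4385, -0.1198, 0.0268]
orientation: [180.0, -0.0, -102.4]
force: [-0.0, 1.0, -1.0]
opening: 0.064
gripper_force: 30.0
```

Request:
play_rows --pt "0 0 0 0 0 0" --pt "0 0 0 0 0 0" --pt "0 0 0 0 0 0" --pt "0 0 -1 0 0 0" --pt "0 0 -2 0 0 0" --pt "0 0 -3 0 0 0" --pt "0 0 -2 0 0 0" --pt "0 0 0 0 0 0" --grip 8.0

```text
clock: 13.17
tool_pos: [0.4411, -0.1196, 0.1112]
orientation: [-179.6, 0.1, -102.3]
force: [0.6, 0.0, -0.7]
opening: 0.0796
gripper_force: 0.0
```

Request:
play_rows --pt "0 0 0 0 0 -7" --pt "0 0 0 0 0 -7" --pt "0 0 0 0 0 -7" --pt "0 0 0 0 0 -7" --pt "0 0 0 0 0 -7" --pt "0 0 0 0 0 -7" --pt "0 0 0 0 0 -7" --pt "0 0 0 0 0 -7" --pt "0 0 0 0 0 -7" --pt "0 0 0 0 0 -7" --pt "0 0 0 0 0 -7" --pt "0 0 0 0 0 -7" --pt "0 0 0 0 0 -6" --pt "0 0 0 0 0 0" --pt "0 0 0 0 0 0" --grip 7.5

```text
clock: 14.42
tool_pos: [0.4384, -0.1197, 0.107]
orientation: [-180.0, -0.0, -12.6]
force: [0.0, -0.5, -0.2]
opening: 0.075
gripper_force: 0.0
```

```bash
python3 - <<'E'
from h import *
s=save('wrist','w4');save('top','t4');save('scene','s4')
for c in('wrist','top','scene'):
 for n in ['block_master','block_mid']:
    print(c,n,[(np.round(d['position'],3).tolist(),round(d['score'],2)) for d in spot_point(c,n)[:1]])
to(0.44,-0.12,0.028,-12.3)
E
```

```text
wrist block_master [([0.437, -0.118, 0.001], 0.93)]
wrist block_mid [([0.441, -0.12, 0.025], 0.9)]
top block_master []
top block_mid []
scene block_master [([0.439, -0.116, -0.002], 0.79)]
scene block_mid [([0.438, -0.122, 0.022], 0.84)]
now [ 0.4384 -0.1198  0.107 ] [180.     0.   -12.39] t 14.87 shift cm [ 0.16 -0.01  7.9 ] turn [ 0.    0.   -0.09] n>= 2
```

Request:
play_rows --pt "0 0 2.5 0 0 0" --pt "0 0 2.5 0 0 0" --pt "0 0 1.6 0 0 0" --pt "0 0 1.0 0 0 0" --pt "0 0 0.5 0 0 0" --pt "0 0 0 0 0 0"

```text
clock: 15.37
tool_pos: [0.4378, -0.1198, 0.025]
orientation: [180.0, 0.1, -12.4]
force: [0.0, 0.1, 0.5]
opening: 0.0747
gripper_force: 0.0
```

Request:
play_rows --pt "0 0 0 0 0 0" --pt "0 0 0 0 0 0" --pt "0 0 0 0 0 0" --pt "0 0 0 0 0 0" --pt "0 0 0 0 0 0" --pt "0 0 0 0 0 0" --pt "0 0 0 0 0 0" --grip 4.0

```text
clock: 15.95
tool_pos: [0.4387, -0.1197, 0.0264]
orientation: [-180.0, -0.0, -12.4]
force: [-0.9, 0.5, 6.1]
opening: 0.0438
gripper_force: 30.0
```

```bash
python3 - <<'E'
from h import *
print(get_obs()['opening'],get_obs()['gripper_force'])
to(0.583,-0.223,0.17,-12.0)
E
```

```text
0.04377053164314011 29.993803203105927
now [ 0.4387 -0.1197  0.0264] [-1.7999e+02 -4.0000e-02 -1.2350e+01] t 15.95 shift cm [ 16.32   7.   -14.35] turn [-0.01 -0.04 -0.35] n>= 6
```

Request:
play_rows --pt "0 0 -2 0 0 0" --pt "0 0 -3.5 0 0 0" --pt "0 0 -3.5 0 0 0" --pt "0 0 -3.5 0 0 0" --pt "0 0 -3 0 0 0" --pt "3.3 1.4 0 0 0 0" --pt "3.3 1.4 0 0 0 0" --pt "3.3 1.4 0 0 0 0" --pt "3.3 1.4 0 0 0 0" --pt "3.3 1.4 0 0 0 0" --pt "0 0 0 0 0 0" --pt "0 0 0 0 0 0"

```text
clock: 16.95
tool_pos: [0.585, -0.2244, 0.1791]
orientation: [180.0, 0.2, -12.5]
force: [0.3, 0.1, -2.3]
opening: 0.0435
gripper_force: 30.0
```

```bash
cat >> h.py <<'E'
def pix2w(s,uv,z):
    K=np.array([[s['fx'],0,s['cx']],[0,s['fy'],s['cy']],[0,0,1]])
    u=cv2.undistortPoints(np.array(uv,float).reshape(-1,1,2),K,np.array([s['k1'],0,0,0,0]))[:,0]
    d=R.from_euler('xyz',s['attitude'],degrees=True).apply(np.c_[u,np.ones(len(u))])
    return s['position']+d*((z-s['position'][2])/d[:,2])[:,None]
def w2pix(s,p):
    K=np.array([[s['fx'],0,s['cx']],[0,s['fy'],s['cy']],[0,0,1]])
    c=R.from_euler('xyz',s['attitude'],degrees=True).inv().apply(np.atleast_2d(p)-s['position'])
    return cv2.projectPoints(c,np.zeros(3),np.zeros(3),K,np.array([s['k1'],0,0,0,0]))[0][:,0]
E
python3 - <<'E'
from h import *
s=save('wrist','w5')
# overlay the frame model at the estimate
c=np.array([.583,-.2235]);a=np.radians(-12.0)
im=s['frame'][:,:,::-1].copy()
W=lambda x,y,z:[c[0]+x*np.cos(a)-y*np.sin(a),c[1]+x*np.sin(a)+y*np.cos(a),z]
for x in(-.042,.042):
    p=w2pix(s,[W(x,y,.058) for y in np.linspace(-.127,.127,30)]);p=p[(p[:,0]>0)&(p[:,0]<512)&(p[:,1]>0)&(p[:,1]<384)]
    cv2.polylines(im,[p.astype(np.int32)],False,(0,0,255),1)
cv2.imwrite('pics/w5o.png',cv2.resize(im,(768,576)))
for n in ['mould_frame','dam_left_grip','dam_right_grip','dam_left_face','dam_right_face','block_mid']:
    print(n,[(np.round(d['position'],3).tolist(),round(d['score'],2)) for d in spot_point('wrist',n)[:1]])
to(0.583,-0.2235,0.17,-12)
E
```

```text
mould_frame [([0.58, -0.223, 0.0], 0.7)]
dam_left_grip [([0.599, -0.121, 0.079], 0.68)]
dam_right_grip [([0.562, -0.316, 0.073], 0.76)]
dam_left_face [([0.599, -0.122, 0.027], 0.68)]
dam_right_face [([0.567, -0.316, 0.028], 0.63)]
block_mid [([0.585, -0.226, 0.173], 0.94)]
now [ 0.5843 -0.2229  0.1816] [-1.7999e+02 -5.0000e-02 -1.2320e+01] t 17.3 shift cm [-0.11  0.08  1.16] turn [-0.01 -0.05 -0.32] n>= 1
```

View pics/w5o.png

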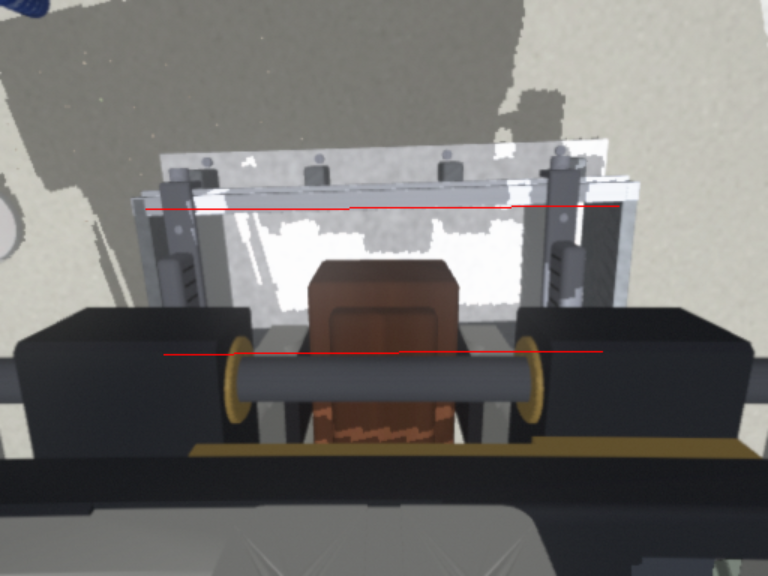

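```bash
python3 - <<'E'
from h import *
im=cv2.imread('pics/w5.png'); out=[im[108:152,85:425]]
cv2.imwrite('pics/z5.png',cv2.resize(out[0],(680*1,88*4),interpolation=cv2.INTER_NEAREST))
g=cv2.cvtColor(im,6)
for u in (175,200,225,250,280,310,330): print(u,g[116:150,u])
E
```

```text
175 [189 191 193 193 191 189 186 183 166 171 173 168 152 171 172 166 166 166
 167 167 166 165 167 168 169 169 183 190 188 186 186 186 187 186]
200 [183 186 186 188 187 187 187 177 169 170 173 179 170 166 168 167 168 168
 169 168 167 168 170 170 172 183 191 190 190 191 203 245 252 253]
225 [186 184 183 185 187 190 190 170 167 171 167 149 156 168 169 169 169 170
 169 169 169 170 172 177 187 192 191 188 185 185 184 185 185 185]
250 [191 189 184 183 181 179 161 164 171 169 145 151 169 171 170 170 171 170
 169 169 170 171 173 164 172 186 187 186 184 182 180 181 181 181]
280 [185 184 184 185 183 163 163 171 169 142 155 170 171 170 170 170 171 170
 170 170 172 175 171 176 181 181 180 180 178 181 184 187 186 186]
310 [182 184 185 183 163 165 173 170 133 151 169 170 171 170 170 170 170 170
 170 173 175 176 183 188 187 185 184 181 180 183 185 187 188 187]
330 [190 189 187 176 184 179 172 153 155 165 170 171 169 169 169 169 167 169
 170 173 192 235 221 191 186 184 182 183 183 186 205 246 253 253]
```

View pics/z5.png

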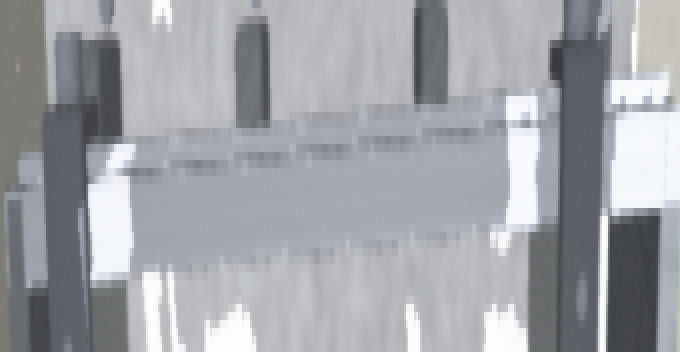

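```bash
python3 - <<'E'
from h import *
s=snapshot('wrist'); print(np.round(s['position'],4),np.round(get_obs()['tool_pos'],4))
top=[(175,127.5),(200,128),(225,127),(250,126),(280,125),(310,124)]
inn=[(175,141.5),(200,140.5),(225,139.5),(250,139.5),(280,138),(310,137)]
a=np.radians(-12.);c=np.array([.583,-.2235]);X=np.array([np.cos(a),np.sin(a)]);Y=np.array([-np.sin(a),np.cos(a)])
for nm,L,z in(('dark58',top,.058),('inn58',inn,.058),('inn6',inn,.006)):
    P=pix2w(s,L,z)[:,:2]; m=np.polyfit(P[:,1],P[:,0],1)
    print(nm,'yaw',-np.degrees(np.arctan(m[0])),'fx',np.round((P-c)@X,4))
print('cam fx',(s['position'][:2]-c)@X)
E
```

```text
[ 0.6503 -0.2373  0.3218] [ 0.5843 -0.223   0.1816]
dark58 yaw -10.632415339320374 fx [0.0505 0.0501 0.0508 0.0515 0.0521 0.0528]
inn58 yaw -10.47324320066197 fx [0.0392 0.04   0.0407 0.0406 0.0417 0.0423]
inn6 yaw -10.47324320066183 fx [0.0334 0.0343 0.0352 0.0351 0.0363 0.0371]
cam fx 0.06868408210671342
```

The wall edges and the networks agree on a frame centre of (0.582, -0.2235) and a yaw of about -11.4°. At the present grasp height the gripper body would come level with the right dam's grip. I'll put the block back on the table and take it about 9 mm higher.

Request:
play_rows --pt "-3.3 -1.4 0 0 0 0" --pt "-3.3 -1.4 0 0 0 0" --pt "-3.3 -1.4 0 0 0 0" --pt "-3.3 -1.4 0 0 0 0" --pt "-3.3 -1.4 0 0 0 0" --pt "0 0 3 0 0 0" --pt "0 0 3.5 0 0 0" --pt "0 0 3.5 0 0 0" --pt "0 0 2.5 0 0 0" --pt "0 0 1.5 0 0 0" --pt "0 0 1.0 0 0 0" --pt "0 0 0.45 0 0 0" --pt "0 0 0 0 0 0" --pt "0 0 0 0 0 0"

```text
clock: 18.52
tool_pos: [0.4387, -0.1196, 0.0269]
orientation: [-180.0, -0.0, -12.3]
force: [-0.7, -0.4, -1.4]
opening: 0.0434
gripper_force: 30.0
```

Request:
play_rows --pt "0 0 0 0 0 0" --pt "0 0 0 0 0 0" --pt "0 0 0 0 0 0" --pt "0 0 -0.5 0 0 0" --pt "0 0 -0.4 0 0 0" --pt "0 0 0 0 0 0" --pt "0 0 0 0 0 0" --grip 6.0

```text
clock: 19.1
tool_pos: [0.4388, -0.1197, 0.036]
orientation: [-180.0, -0.1, -12.4]
force: [-0.6, -0.9, -1.1]
opening: 0.0601
gripper_force: 0.0
```

Request:
play_rows --pt "0 0 0 0 0 0" --pt "0 0 0 0 0 0" --pt "0 0 0 0 0 0" --pt "0 0 0 0 0 0" --pt "0 0 0 0 0 0" --pt "0 0 0 0 0 0" --grip 4.0

```text
clock: 19.6
tool_pos: [0.4383, -0.1198, 0.0354]
orientation: [180.0, 0.0, -12.4]
force: [-0.7, -0.5, -0.7]
opening: 0.0437
gripper_force: 30.0
```

Request:
play_rows --pt "0 0 -2 0 0 0" --pt "0 0 -3.5 0 0 0" --pt "0 0 -3.5 0 0 0" --pt "0 0 -3 0 0 0" --pt "3.2 1.4 0 0 0 0" --pt "3.2 1.3 0 0 0 0" --pt "3.3 1.4 0 0 0 0" --pt "3.3 1.4 0 0 0 0" --pt "3.2 1.3 0 0 0 0" --pt "0 0 0 0 0 -1" --pt "0 0 0 0 0 0" --pt "0 0 0 0 0 0" --pt "0 0 0 0 0 0"

```text
clock: 20.68
tool_pos: [0.5812, -0.2204, 0.1552]
orientation: [-180.0, 0.1, -11.4]
force: [-0.2, -0.1, -1.0]
opening: 0.0437
gripper_force: 30.0
```

```bash
python3 - <<'E'
from h import *
to(0.5826,-0.2205,0.042,-11.4)
E
```

```text
now [ 0.5812 -0.2204  0.1552] [-1.7999e+02  5.0000e-02 -1.1380e+01] t 20.68 shift cm [ 0.14 -0.02 11.32] turn [-0.01  0.05  0.02] n>= 3
```

Request:
play_rows --pt "0.1 0 2.5 0 0 0" --pt "0 0 2.5 0 0 0" --pt "0 0 2 0 0 0" --pt "0 0 1.5 0 0 0" --pt "0 0 1.0 0 0 0" --pt "0 0 0.7 0 0 0" --pt "0 0 0.5 0 0 0" --pt "0 0 0.3 0 0 0" --pt "0 0 0 0 0 0" --pt "0 0 0 0 0 0"

```text
clock: 21.52
tool_pos: [0.5835, -0.2211, 0.0461]
orientation: [-180.0, -0.1, -11.4]
force: [-0.2, 0.5, -0.7]
opening: 0.0439
gripper_force: 30.0
```

```bash
python3 - <<'E'
from h import *
print(get_obs()['force'],get_obs()['opening']);to(0.5826,-0.2205,0.042,-11.4)
s=save('scene','s6')
for n in ['dam_left_grip','dam_right_grip','block_mid']:
    print(n,[(np.round(d['position'],3).tolist(),round(d['score'],2)) for d in spot_point('scene',n)[:1]])
E
```

```text
[-0.16141761  0.53003451 -0.67973296] 0.043928361512999996
now [ 0.5835 -0.2211  0.0461] [-1.800e+02 -6.000e-02 -1.135e+01] t 21.52 shift cm [-0.1  -0.04  0.41] turn [-0.   -0.06  0.05] n>= 1
dam_left_grip [([0.603, -0.118, 0.07], 0.55)]
dam_right_grip [([0.56, -0.316, 0.076], 0.93)]
block_mid [([0.759, 0.034, -0.002], 0.4)]
```

Request:
play_rows --pt "0 0 0.15 0 0 0" --pt "0 0 0.15 0 0 0" --pt "0 0 0.1 0 0 0" --pt "0 0 0 0 0 0" --pt "0 0 0 0 0 0"

```text
clock: 22.13
tool_pos: [0.5831, -0.2211, 0.0414]
orientation: [180.0, 0.0, -11.4]
force: [-0.1, 0.5, -0.9]
opening: 0.0439
gripper_force: 30.0
```

Request:
play_rows --pt "0 0 0 0 0 0" --pt "0 0 0 0 0 0" --pt "0 0 0 0 0 0" --pt "0 0 -1 0 0 0" --pt "0 0 -2 0 0 0" --pt "0 0 -3.5 0 0 0" --pt "0 0 -3.5 0 0 0" --pt "0 0 -2 0 0 0" --pt "0 0 0 0 0 0" --pt "0 0 0 0 0 0" --pt "0 0 0 0 0 0" --grip 5.8

```text
clock: 23.05
tool_pos: [0.5827, -0.2209, 0.1617]
orientation: [-180.0, -0.0, -11.4]
force: [0.9, -0.4, -1.0]
opening: 0.0582
gripper_force: 0.0
```

```bash
python3 - <<'E'
from h import *
s=save('wrist','w6')
for c in('wrist','scene','top'):
 if c!='wrist': save(c,c+'6')
 for n in ['dam_left_grip','dam_right_grip','block_mid','block_master']:
    print(c,n,[(np.round(d['position'],3).tolist(),round(d['score'],2)) for d in spot_point(c,n)[:1]])
to(0.5605,-0.316,0.15,-11.4)
E
```

```text
wrist dam_left_grip [([0.6, -0.117, 0.074], 0.68)]
wrist dam_right_grip [([0.564, -0.315, 0.078], 0.69)]
wrist block_mid [([0.584, -0.219, 0.028], 0.91)]
wrist block_master [([0.582, -0.223, 0.007], 0.55)]
scene dam_left_grip [([0.604, -0.119, 0.068], 0.77)]
scene dam_right_grip [([0.56, -0.315, 0.072], 0.72)]
scene block_mid [([0.585, -0.221, 0.028], 0.54)]
scene block_master [([0.583, -0.221, 0.005], 0.8)]
top dam_left_grip [([0.584, -0.218, 0.005], 0.35)]
top dam_right_grip [([0.566, -0.32, 0.077], 0.43)]
top block_mid [([0.588, -0.219, 0.029], 0.43)]
top block_master [([0.588, -0.219, 0.006], 0.69)]
now [ 0.5831 -0.2211  0.1615] [180.    -0.   -11.36] t 23.8 shift cm [-0.34  9.75  1.15] turn [ 0.   -0.    0.04] n>= 3
```

View pics/w6.png

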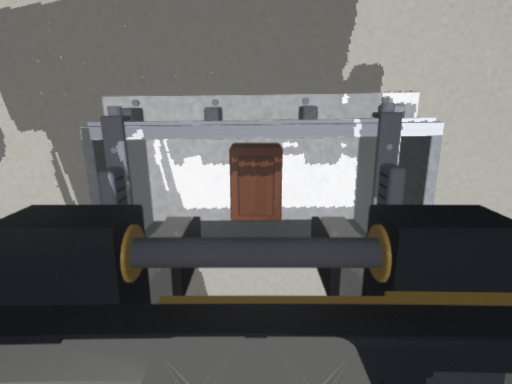

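The block stands upright in the channel at about (256,182), square to the walls. I'll check its offset to the walls numerically.

```bash
python3 - <<'E'
from h import *
s=snapshot('wrist'); g=cv2.cvtColor(s['frame'],cv2.COLOR_RGB2GRAY)
a=np.radians(-11.4);X=np.array([np.cos(a),np.sin(a)]);b=np.array([.583,-.221])
f=lambda x,z:np.round(w2pix(s,[*(b+x*X),z])[0],1)
for n,x,z in(('far bottom',.032,.006),('far side top',.032,.040),('step far',.025,.048),('step near',-.025,.048),('near side top',-.032,.040),('wall',.042,.058)): print(n,f(x,z))
for u in(244,256,268): print(u,s['frame'][130:170,u,0],g[205:232,u])
w=[]
for u in (170,185,200,300,315,330,345): print(u,g[124:146,u])
E
```

```text
far bottom [255.6 143.9]
far side top [255.6 148.9]
step far [255.6 159. ]
step near [255.6 217.9]
near side top [255.6 222.4]
wall [255.6 139. ]
244 [147 148 149 147 146 147 147 149 149 152 158 160 157 118  67  58  57  60
  68  74  77  77  75  77  76  77  67  62  66  71  74  95 108 110 113 111
  94  76  73  75] [85 86 86 84 85 85 85 85 85 84 79 77 82 88 88 84 79 74 70 71 72 72 73 73
 71 71 72]
256 [147 148 149 148 147 148 150 151 150 159 167 168 163 121  66  56  56  59
  67  71  72  73  74  74  73  72  66  59  64  69  73  96 110 113 111 110
  93  75  73  72] [82 82 81 82 80 81 81 82 80 80 77 73 81 88 86 83 77 74 73 71 72 71 71 71
 71 70 69]
268 [148 150 150 148 147 149 151 153 146 158 171 172 167 123  66  55  56  58
  64  69  69  70  69  71  69  71  66  61  67  70  72  77  81 100 114 110
  93  76  73  74] [86 85 85 85 85 86 85 84 85 84 81 72 75 80 78 76 73 73 74 71 72 72 72 72
 71 71 72]
170 [150 135 141 146 147 147 147 149 149 148 148 147 148 149 149 150 164 171
 170 169 167 165]
185 [150 125 140 149 150 148 148 149 150 148 148 147 148 150 151 142 157 166
 168 167 167 169]
200 [152 118 131 147 149 149 149 149 151 150 148 148 150 152 154 155 164 170
 169 169 170 172]
300 [120 133 151 153 153 153 152 152 153 153 152 153 154 155 164 168 167 164
 161 162 161 162]
315 [129 141 151 153 153 152 152 153 152 152 152 154 154 152 159 166 168 168
 167 164 163 164]
330 [137 148 152 152 153 152 152 152 151 151 152 152 154 151 160 168 169 169
 168 167 167 166]
345 [149 153 152 152 152 152 151 150 149 149 152 153 156 143 150 159 162 164
 166 166 177 230]
```

The block is centred to under 1 mm. Now the right dam.

Request:
play_rows --pt "0 3.2 0 0 0 0" --pt "-0.1 3.3 0 0 0 0" --pt "0 3.2 0 0 0 0" --pt "0 0 2.5 0 0 0" --pt "0 0 2.5 0 0 0" --pt "0 0 1.5 0 0 0" --pt "0 0 0.8 0 0 0" --pt "0 0 0.45 0 0 0" --pt "0 0 0 0 0 0" --pt "0 0 0 0 0 0" --grip 4.0

```text
clock: 24.68
tool_pos: [0.5637, -0.316, 0.0848]
orientation: [180.0, -0.1, -11.3]
force: [0.2, -0.1, 0.6]
opening: 0.0398
gripper_force: 0.0
```

Request:
play_rows --pt "0 0 0 0 0 0" --pt "0 0 0 0 0 0" --pt "0 0 0 0 0 0" --pt "0 0 0 0 0 0" --pt "0 0 0 0 0 0" --pt "0 0 0 0 0 0" --pt "0 0 0 0 0 0" --pt "0 0 0 0 0 0" --pt "0 0 0 0 0 0" --grip 0.6

```text
clock: 25.43
tool_pos: [0.5632, -0.3161, 0.0844]
orientation: [180.0, -0.0, -11.3]
force: [-1.0, 0.2, 6.0]
opening: 0.0118
gripper_force: 30.0
```

```bash
cat >> h.py <<'E'
def fy():
    a=np.radians(-11.2);o=get_obs();d=o['tool_pos'][:2]-[.583,-.221]
    print('fx,fy from block',np.round([d@[np.cos(a),np.sin(a)],d@[-np.sin(a),np.cos(a)]],4),'z',o['tool_pos'][2],'op',o['opening'],o['force'])
E
python3 -c "
from h import *
fy()"
```

```text
fx,fy from block [-0.001  -0.0972] z 0.08442070779813898 op 0.0118398688524893 [-0.97685128  0.24410834  5.97876471]
```

Request:
play_rows --pt "0 -0.5 0 0 0 0" --pt "0 -0.5 0 0 0 0" --pt "0 -0.5 0 0 0 0" --pt "0 -0.5 0 0 0 0" --pt "0 -0.5 0 0 0 0" --pt "0 -0.5 0 0 0 0" --pt "0 -0.5 0 0 0 0" --pt "0 -0.5 0 0 0 0" --pt "0 -0.5 0 0 0 0" --pt "0 -0.5 0 0 0 0" --pt "0 -0.5 0 0 0 0" --pt "0 -0.5 0 0 0 0" --pt "0 0 0 0 0 0" --pt "0 0 0 0 0 0" --pt "0 0 0 0 0 0"

```text
clock: 26.68
tool_pos: [0.5745, -0.2564, 0.0844]
orientation: [-180.0, 0.0, -11.3]
force: [-3.5, 3.2, 8.1]
opening: 0.012
gripper_force: 30.0
```

```bash
python3 -c "
from h import *
fy()"
```

```text
fx,fy from block [-0.0015 -0.0364] z 0.08435205340908664 op 0.011954625848766129 [-3.52976377  3.20878188  8.12789247]
```

Request:
play_rows --pt "0 0 0 0 0 0" --pt "0 0 0 0 0 0" --pt "0 0 0 0 0 0" --pt "0 0 -1 0 0 0" --pt "0 0 -3 0 0 0" --pt "0.1 -3.5 0 0 0 0" --pt "0 -3.5 0 0 0 0" --pt "0 -3.5 0 0 0 0" --pt "0 -3.5 0 0 0 0" --pt "0 0 0 0 0 0" --pt "0 0 1.5 0 0 0" --pt "0 0 1.5 0 0 0" --pt "0 0 1 0 0 0" --pt "0 0 0 0 0 0" --pt "0 0 0 0 0 0" --grip 4.0

```text
clock: 27.93
tool_pos: [0.6031, -0.1204, 0.0838]
orientation: [180.0, 0.1, -11.4]
force: [-0.6, -0.6, 0.3]
opening: 0.0398
gripper_force: 0.0
```

Request:
play_rows --pt "0 0 0 0 0 0" --pt "0 0 0 0 0 0" --pt "0 0 0 0 0 0" --pt "0 0 0 0 0 0" --pt "0 0 0 0 0 0" --pt "0 0 0 0 0 0" --pt "0 0 0 0 0 0" --pt "0 0 0 0 0 0" --pt "0 0 0 0 0 0" --grip 0.6

```text
clock: 28.68
tool_pos: [0.6036, -0.1201, 0.0844]
orientation: [180.0, -0.0, -11.3]
force: [-0.5, 0.9, 5.9]
opening: 0.0121
gripper_force: 30.0
```

```bash
python3 -c "
from h import *
fy()"
```

```text
fx,fy from block [0.0006 0.103 ] z 0.0843828716501966 op 0.01208021650141959 [-0.54308361  0.86756576  5.94019145]
```

Next is 66 mm inward, to 37 mm from the block's middle.

Request:
play_rows --pt "0 0.5 0 0 0 0" --pt "0 0.5 0 0 0 0" --pt "0 0.5 0 0 0 0" --pt "0 0.5 0 0 0 0" --pt "0 0.5 0 0 0 0" --pt "0 0.5 0 0 0 0" --pt "0 0.5 0 0 0 0" --pt "0 0.5 0 0 0 0" --pt "0 0.5 0 0 0 0" --pt "0 0.5 0 0 0 0" --pt "0 0.5 0 0 0 0" --pt "0 0.5 0 0 0 0" --pt "0 0.6 0 0 0 0" --pt "0 0 0 0 0 0" --pt "0 0 0 0 0 0" --pt "0 0 0 0 0 0"

```text
clock: 30.02
tool_pos: [0.5912, -0.1856, 0.0844]
orientation: [180.0, -0.1, -11.4]
force: [3.8, -2.8, 4.2]
opening: 0.0119
gripper_force: 30.0
```

```bash
python3 -c "
from h import *
fy()"
```

```text
fx,fy from block [0.0011 0.0363] z 0.08437558232561539 op 0.011924508976681914 [ 3.80646817 -2.79162162  4.15929355]
```

Request:
play_rows --pt "0 0 0 0 0 0" --pt "0 0 0 0 0 0" --pt "0 0 0 0 0 0" --pt "0 0 -1 0 0 0" --pt "0 0 -3 0 0 0" --pt "0 0 -3.5 0 0 0" --pt "-3 2 -1 0 0 0" --pt "-3 2 0 0 0 0" --pt "-3 0 0 0 0 0" --pt "0 0 0 0 0 0" --pt "0 0 0 0 0 0" --pt "0 0 0 0 0 0" --grip 4.0

```text
clock: 31.02
tool_pos: [0.4945, -0.2063, 0.1698]
orientation: [-180.0, -0.1, -11.4]
force: [0.1, 0.7, -0.4]
opening: 0.0399
gripper_force: 0.0
```

```bash
python3 - <<'E'
from h import *
s=save('wrist','w7')
for c in('wrist','scene'):
 if c!='wrist': save(c,c+'7')
 for n in ['dam_left_face','dam_right_face','dam_left_grip','dam_right_grip','block_mid','block_master']:
    print(c,n,[(np.round(d['position'],3).tolist(),round(d['score'],2)) for d in spot_point(c,n)[:1]])
fy()
E
```

```text
wrist dam_left_face [([0.584, -0.189, 0.026], 0.74)]
wrist dam_right_face [([0.58, -0.255, 0.028], 0.72)]
wrist dam_left_grip [([0.586, -0.184, 0.072], 0.74)]
wrist dam_right_grip []
wrist block_mid [([0.584, -0.218, 0.025], 0.73)]
wrist block_master [([0.583, -0.22, 0.007], 0.79)]
scene dam_left_face [([0.587, -0.189, 0.026], 0.83)]
scene dam_right_face [([0.573, -0.252, 0.026], 0.64)]
scene dam_left_grip [([0.593, -0.185, 0.069], 0.93)]
scene dam_right_grip [([0.57, -0.256, 0.073], 0.56)]
scene block_mid [([0.573, -0.255, 0.074], 0.48)]
scene block_master [([0.582, -0.22, 0.004], 0.65)]
fx,fy from block [-0.0899 -0.0028] z 0.16893185451552514 op 0.04045406538957145 [0.15443027 0.65868512 0.11554407]
```

View pics/w7.png

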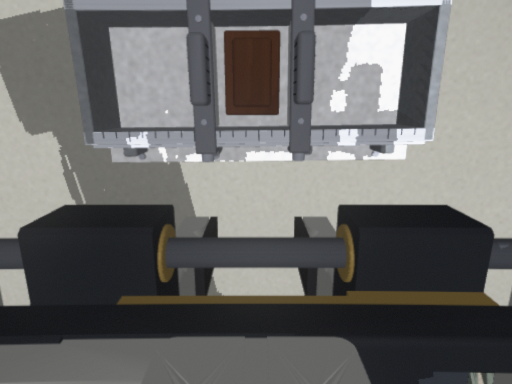

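The final view shows the block square at about (252,72), with an even gap to both dams (at x ≈ 203 and 302). The measured gaps are about 9.4 mm on each side and the gripper is clear.

```bash
python3 -c "
from plant import *
print(close_job())"
```

```text
the job is handed in; nothing more can be done
None
```

I've handed the job in: the stepped block stands upright and centred across the channel, with about 9.4 mm to each dam by my measurements. I saw no other master or bottle disturbed, and lid_right is left open; the hand-in gave no verdict.

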